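Clamp a drawer front in the routing jig

TASK

Get the drawer-front blank ready for the router: push it along the jig until its end is up against the dark end stop, then push the two red cam levers round with a finger, fully home against their pins, so that they clamp the blank tight against the fence. Only push: do not pick anything up, and leave the tools and other things on the bench where they are.

Things in the scene. Friction and masses are not known exactly. Their poses are not given: they have to be found in the camera images.
- jig: routing jig, screwed to the bench: grey base board 240 (x) x 460 (y) x 18 mm. Origin: centre of its underside, on the bench top. x points square into the fence, y along the fence towards the end stop, z up. The cam levers pivot on the near side at x = -51.5 mm, y = 95 (left) and -60 mm (right). The base stays put.
- fence_face (a point): on the inner face of the fence, the medium brown batten 26 mm high above the base: x = 60, y = 0, z = 31 mm in the jig's frame. The fence runs along y from -200 to 200 mm.
- stop_face (a point): the point on the end stop's face that the middle of the blank's end should meet: x = 20, y = 130, z = 31 mm in the jig's frame. The stop is a dark brown block 26 mm high above the base, x = -19 to 56 mm.
- blank: loose pine blank (drawer front with a shallow groove begun in its top), 80 (x) x 260 (y) x 26 mm, about 0.3 kg, lying on the jig's base, 12 to 30 mm short of the end stop and under 5 mm off the fence. Origin: centre of its underside, axes nearly along the jig's. Seated, its origin is at x = 20, y = 0, z = 18 mm in the jig's frame.
- blank_push_end (a point): centre of the blank's end away from the end stop (the end to push), at half thickness
- blank_stop_end (a point): centre of the blank's end that faces the end stop, at half thickness
- lever_left (a joint): left cam lever's angle (rad) about its upright pivot: 0 = arm along the jig's -x, out over the front edge; grows anticlockwise from above, the arm swinging towards -y; 1.571 = home, its limit, parallel to the blank. Starts at -0.3 to 0.4, off the blank. Stays where left. Moves with 1 to 2 N at its end; the last 0.6 rad, as the cam bites, up to about 8 N.
- left_pivot (a point): the left red cam lever: an eccentric disc 48 mm across and an arm 20 mm wide whose rounded end (24 mm wide) is 124 mm from the pivot; 18 mm thick, underside 24 mm and top 42 mm above the bench. This point: on the pivot axis at the top face; its frame turns with the lever, the arm along its own -x. As it bites it drags the blank towards the end stop.
- left_tip (a point): on the top face of the left lever's rounded end, 112 mm from the pivot
- left_pin (a point): top centre of the left lever's home pin: steel, 8 mm across, 44 mm above the bench, between the closed arm and the blank, 85 mm from the pivot along -y; at home the arm lies against it
- lever_right (a joint): right cam lever's angle (rad) about its upright pivot: 0 = arm along the jig's -x, out over the front edge; grows anticlockwise from above, the arm swinging towards -y; 1.571 = home, its limit, parallel to the blank. Starts at -0.3 to 0.4, off the blank. Stays where left. Moves with 1 to 2 N at its end; the last 0.6 rad, as the cam bites, up to about 8 N.
- right_pivot (a point): the right red cam lever: an eccentric disc 48 mm across and an arm 20 mm wide whose rounded end (24 mm wide) is 124 mm from the pivot; 18 mm thick, underside 24 mm and top 42 mm above the bench. This point: on the pivot axis at the top face; its frame turns with the lever, the arm along its own -x. As it bites it drags the blank towards the end stop.
- right_tip (a point): on the top face of the right lever's rounded end, 112 mm from the pivot
- right_pin (a point): top centre of the right lever's home pin: steel, 8 mm across, 44 mm above the bench, between the closed arm and the blank, 85 mm from the pivot along -y; at home the arm lies against it
- pencil: not part of the job: a flat red carpenter's pencil, 150 x 13 x 7 mm, lying on top of the fence
- setup_block: not part of the job: a brass setup block, 25 x 50 x 25 mm, standing on the front left corner of the jig's base
- sanding_block: not part of the job: a cork sanding block, 62 x 107 x 30 mm, lying on the bench just in front of the jig
- tape_roll: not part of the job: a yellow roll of masking tape lying flat, 96 mm across, 25 mm high
- glue_bottle: not part of the job: a white glue bottle with an orange cap, 60 mm across, 170 mm tall, standing
- try_square: not part of the job: a try square lying flat, dark wooden stock 22 x 110 x 18 mm and steel blade 160 mm long; origin under the centre of the stock
- f_clamp: not part of the job: a steel F-clamp with a red handle lying flat, bar 300 mm long, about 27 mm high
- tape_measure: not part of the job: a yellow tape measure, 45 x 65 x 55 mm, standing

How it is judged:
By the outcome, as a careful person would: the job done as asked, in the order asked, and still so for the second after the job is handed in, with the robot touching nothing.
It also fails if it takes over 67 s, if anything falls off the work surface, if the arm or the gripper's body presses on something with over 40 N, if the wrist force passes 120 N, or if a joint passes its speed limit or range.

ROBOT

A 7-joint arm with a two-finger parallel gripper is mounted at the origin on the work surface. World frame = base frame: x ahead of the robot, y to its left, z up, the work surface at z = 0. Lengths are in m, angles in rad, forces in N, time in s.
With the tool pointing down it reaches from about 0.425 to 0.825 m from the base axis. Payload 3.6 kg.
Tool frame: the origin (TCP) lies between the finger pads; the fingertips stand bot.nose_length ahead of it and the grasp point (between the pads) is the TCP (bot.nose_length is the distance from the TCP to the fingertips, in m); z points along the fingers, y is the line along which they close (so a half turn about z gives the same grasp; the last joint's range is limited). The gripper opens to 85 mm and grips with 20 to 120 N. Pads are 22 mm wide; open, the fingers measure 114 mm over their backs; the gripper's body (76 mm by 85 mm) begins 54 mm behind the grasp point. The pads swing forward as they close: fully open they stand 13 mm farther back than shut.
Start: joints at [1.313, 0.615, -0.013, 1.423, 0.008, 1.103, -0.04], TCP at [0.149, -0.633, 0.25] pointing down, gripper open.
Joint ranges: [-3.12, 3.12], [-0.3, 2.06], [-1.34, 1.32], [0.26, 2.42], [-1.36, 4.5], [0.01, 1.98], [-2.84, 2.84]. Speed limits (rad/s): [2.79, 2.79, 3.14, 3.14, 3.14, 3.14, 3.14].

INTERFACE

Orientations are given as a rotation vector (axis times angle).
In Python, from bench import bot, get_image, get_calibration, boxes_of, trace, landmark_of gives the robot as it stands.
- The arm moves only by the shell command python3 -m jog 'ROWS' [FORCE]. ROWS is JSON, a list of rows, each an object with "delta_rot": the turn, a rotation vector about the tool's x, y, z as a fraction of full scale, a list of three; "slide": the shift along the tool's x, y, z as a fraction of full scale, a list of three; "hand": the opening, from -1 (shut) to 1 (fully open), so that 0 is half open. A call has 1 to 12 rows; each row is the pose to reach, as a shift and turn from the pose commanded when the call began, along the tool's axes at that moment; what a row does not reach only later rows make up. Full scale, the value 1, is 0.12 m for a shift and 30 degrees for a turn. A row lasts 1/12 s, in which the tool goes at most 41.7 mm and 7.16 degrees, less where a joint would pass 70% of its speed; a pose out of reach is approached as far as the arm can. A call with a number of a shift or a turn outside -1 to 1 is refused whole. A call with a gripper value outside its range is refused whole. The fingers move at their own pace and stop on an object; FORCE is the grip in N (left out, the last holds). Time passes only in rows, so rows that repeat a pose let the fingers close. It gives the time, the measured TCP pose, the force, the opening and the grip force at its end, in the units of the state.
- bot.read_state(): the state, without advancing time (a new reading comes with each control period).
- get_image(name): name is "scene" or "top"; returns the picture (400x640x3 uint8, red, green, blue); there is no depth.
- get_calibration(name): a dict with "K" (3x3 intrinsics, pixels), "rvec" (rotation vector, rad) and "tvec" (3), from world to camera coordinates, as OpenCV has them. Camera axes: x right, y down, z forward; pixel columns grow to the right and rows downward; lengths in m; the calibration is good to about 2 mm. A picture is of the moment at which its call begins. get_calibration takes no time and is no camera call.
- bot.finish_job(): hands the job in; it is judged then, once.
Trained networks look in the newest picture that a camera, given by its name, has taken for a name from the list of things; names that differ only in an ending like _2 or _b are one class to them, and where a whole thing is asked for, a point or a joint stands for the part that bears it (a point fixed in the world has none). Each returns a list of dicts, best first, with "score" (0 to 1); they miss things now and then, are a little off and sometimes report something else, mostly with a low value. They report only what shows in the picture. A call takes as long as a camera call.
- boxes_of(camera, name): "at" ([x, y, z] in m, in world coordinates, good to about 4 mm: the middle of the surface that is visible of it).
- trace(camera, name): "pixels" (400x640 bool, what is visible of it).
- landmark_of(camera, name): "at" ([x, y, z] in m, in world coordinates, good to about 4 mm: a listed point, or the origin of a listed thing).
The state is a dict: "time_s": time; "q": joint angles; "dq": joint speeds; "joint_torque": joint torques, N m; "position": TCP position; "tool_rot": TCP orientation; "contact_force": force on the tool from outside, world axes, zero at the start; "torque": the same for the moment, N m; "gripper_width": finger opening in m; "grasp_force": force on a finger pad.
Only numpy, scipy, OpenCV 4.12 (cv2) and the standard library are available. Lean on these libraries where they do the work, as an engineer would, in place of code of your own. Each camera call takes 0.05 s, during which the arm holds its last target. There are 200 camera calls.

## Working session

There is one attempt and no reset: what is moved stays moved. The work goes in short steps, Python scripts to look and compute and a shell command to move; the robot and the scene stay as the last step left them, time stands still between calls to the robot, and variables do not carry over. Pictures are saved under pics/ and viewed, at most 10 in all, crops included, and the job is handed in when it is done.

```bash
mkdir -p pics; ls; cat > look.py <<'E'
import cv2,sys
from bench import *
def snap(n,f):
    im=get_image(n); cv2.imwrite('pics/'+f,im[:,:,::-1])
E
python3 - <<'E'
from look import *
import numpy as np
for c in ('scene','top'): snap(c,c+'0.png')
print(bot.nose_length)
s=bot.read_state(); print(s['time_s'],s['position'],s['tool_rot'])
print(cv2.Rodrigues(np.array(s['tool_rot']))[0].round(3))
for n in ['jig','fence_face','stop_face','blank','blank_push_end','blank_stop_end','left_pivot','left_tip','left_pin','right_pivot','right_tip','right_pin','setup_block','sanding_block','glue_bottle','tape_roll','tape_measure','try_square','f_clamp']:
  for c in ('scene','top'):
    r=landmark_of(c,n)
    print(n,c,[(np.round(d['at'],3).tolist(),round(d['score'],2)) for d in r[:2]])
E
```

```text
pics
0.019
0.1 [ 0.14857305 -0.632132    0.24924844] [-3.11838715e+00 -3.61608646e-01  4.22532100e-04]
[[ 0.973  0.229 -0.001]
 [ 0.229 -0.973  0.002]
 [-0.    -0.002 -1.   ]]
jig scene [([0.58, -0.075, -0.001], 0.95)]
jig top [([0.578, -0.072, -0.001], 0.7)]
fence_face scene [([0.639, -0.08, 0.027], 0.93), ([0.43, 0.002, 0.043], 0.53)]
fence_face top [([0.642, -0.08, 0.03], 0.89)]
stop_face scene [([0.613, 0.053, 0.03], 0.73), ([0.579, -0.075, -0.0], 0.18)]
stop_face top [([0.611, 0.052, 0.033], 0.85)]
blank scene [([0.596, -0.099, 0.018], 0.65)]
blank top [([0.595, -0.095, 0.019], 0.68)]
blank_push_end scene [([0.581, -0.228, 0.034], 0.73), ([0.522, -0.132, 0.04], 0.59)]
blank_push_end top [([0.587, -0.225, 0.029], 0.8)]
blank_stop_end scene [([0.611, 0.028, 0.029], 0.93), ([0.659, -0.068, 0.042], 0.68)]
blank_stop_end top [([0.604, 0.026, 0.033], 0.86), ([0.663, -0.071, 0.047], 0.36)]
left_pivot scene [([0.536, 0.026, 0.044], 0.65)]
left_pivot top [([0.532, 0.025, 0.044], 0.85)]
left_tip scene [([0.429, 0.002, 0.041], 0.84), ([0.596, -0.097, 0.016], 0.21)]
left_tip top [([0.432, 0
[... 701 characters left out ...]
53, -0.015, -0.001], 0.58), ([0.663, -0.068, 0.051], 0.29)]
glue_bottle scene [([0.654, 0.441, 0.0], 0.56)]
glue_bottle top [([0.655, 0.442, -0.001], 0.56)]
tape_roll scene [([0.438, 0.386, -0.0], 0.56), ([0.537, 0.024, 0.044], 0.54)]
tape_roll top [([0.442, 0.39, -0.001], 0.59), ([0.364, -0.468, 0.001], 0.52)]
tape_measure scene [([0.276, -0.369, -0.001], 0.62)]
tape_measure top [([0.272, -0.362, 0.002], 0.66), ([0.532, 0.024, 0.042], 0.18)]
try_square scene [([0.359, -0.475, 0.003], 0.92)]
try_square top [([0.361, -0.471, 0.002], 0.79)]
f_clamp scene [([0.599, -0.096, 0.017], 0.75), ([0.63, -0.42, -0.004], 0.56)]
f_clamp top [([0.632, -0.419, -0.004], 0.73), ([0.438, 0.389, -0.002], 0.61)]
```

View pics/top0.png

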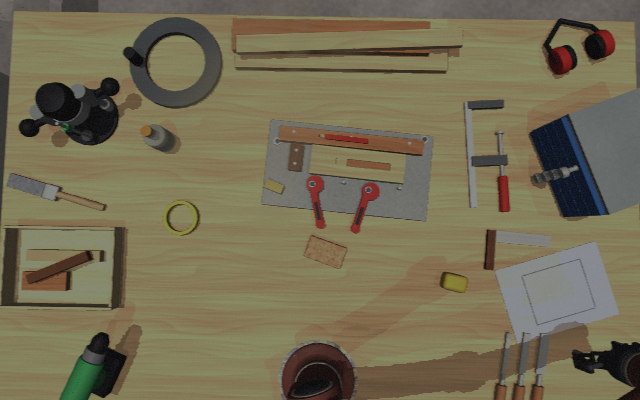

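View pics/scene0.png

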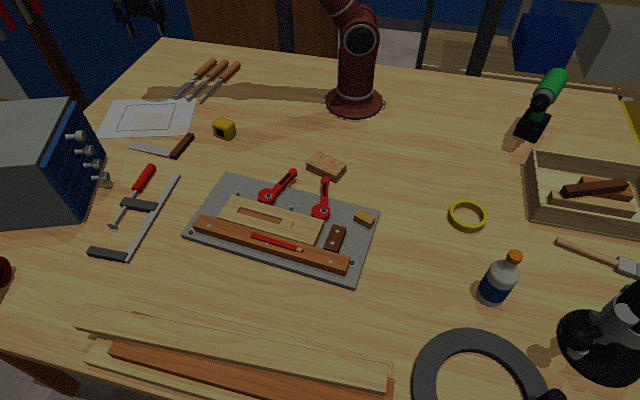

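```bash
cat > fit.py <<'E'
from look import *
import numpy as np
J={'fence_face':(60,0),'stop_face':(20,130),'left_pivot':(-51.5,95),'right_pivot':(-51.5,-60),'jig':(0,0)}
def fit():
    A=[];B=[]
    def lm(n):
        r=[]
        for c in ('scene','top'):
            d=landmark_of(c,n)
            if d and d[0]['score']>.5:r.append(d[0]['at'])
        return np.mean(r,0)[:2] if r else None
    for n,p in J.items():
        q=lm(n)
        if q is not None:A.append(np.array(p)/1e3);B.append(q)
    A=np.array(A);B=np.array(B);a=A-A.mean(0);b=B-B.mean(0)
    th=np.arctan2((a[:,0]*b[:,1]-a[:,1]*b[:,0]).sum(),(a*b).sum())
    R=np.array([[np.cos(th),-np.sin(th)],[np.sin(th),np.cos(th)]])
    t=B.mean(0)-R@A.mean(0)
    return th,R,t,np.abs(A@R.T+t-B).max()
E
python3 - <<'E'
from fit import *
get_image('scene');get_image('top')
th,R,t,e=fit();print(th,t,e)
for n in ['blank','blank_push_end','blank_stop_end','left_tip','right_tip','left_pin','right_pin','setup_block','sanding_block']:
  for c in ('scene','top'):
    d=landmark_of(c,n)
    if d: print(n,c,(R.T@(np.array(d[0]['at'])[:2]-t)).round(4))
E
```

```text
-0.0675683021355527 [ 0.58089145 -0.07383528] 0.0024454664716472285
blank scene [ 0.0181 -0.0211]
blank top [ 0.0147 -0.0229]
blank_push_end scene [ 0.0093 -0.1546]
blank_push_end top [ 0.012  -0.1571]
blank_stop_end scene [0.0187 0.1053]
blank_stop_end top [0.0202 0.0997]
left_tip scene [-0.1575  0.0631]
left_tip top [-0.1542  0.0704]
right_tip top [-0.1626 -0.0344]
left_pin scene [-0.0392  0.011 ]
left_pin top [-0.0362  0.0091]
right_pin scene [-0.0448 -0.1456]
right_pin top [-0.045  -0.1428]
setup_block scene [-0.0629  0.2001]
setup_block top [-0.0673  0.2001]
sanding_block scene [-0.2323  0.0456]
sanding_block top [-0.2333  0.0469]
```

The top view shows the jig near (345,165), with the blank's stop end about 25 mm short of the stop block at (297,157). The left lever's tip is at (320,225) and the right lever's at (355,230). The cork block at (325,250) is clear of both sweeps. The scene view agrees with this.

Plan: shut the fingers, align the tool with the jig axes (tool x = jig x, tool y = -jig y), then move over the push end.

```bash

python3 -m jog '[{"slide":[0.5,-0.25,0],"delta_rot":[0,0,0.28],"hand":-1},{"slide":[1,-0.5,0],"delta_rot":[0,0,0.57],"hand":-1},{"slide":[1,-0.5,0],"delta_rot":[0,0,0.57],"hand":-1},{"slide":[1,-0.5,0],"delta_rot":[0,0,0.57],"hand":-1},{"slide":[1,-0.5,0],"delta_rot":[0,0,0.57],"hand":-1},{"slide":[1,-0.5,0],"delta_rot":[0,0,0.57],"hand":-1}]' 40
python3 -m jog '[{"slide":[0.25,-0.25,0],"delta_rot":[0,0,0],"hand":-1},{"slide":[0.5,-0.5,0],"delta_rot":[0,0,0],"hand":-1},{"slide":[0.75,-0.75,0],"delta_rot":[0,0,0],"hand":-1},{"slide":[1,-1,0],"delta_rot":[0,0,0],"hand":-1},{"slide":[1,-1,0],"delta_rot":[0,0,0],"hand":-1},{"slide":[1,-1,0],"delta_rot":[0,0,0],"hand":-1}]'
cat > st.py <<'E'
from fit import *
th=-0.0676;R=np.array([[np.cos(th),-np.sin(th)],[np.sin(th),np.cos(th)]]);t=np.array([.5809,-.0738])
def st():
    s=bot.read_state();p=np.array(s['position']);M=cv2.Rodrigues(np.array(s['tool_rot']))[0]
    f=np.array(s['contact_force'])
    print('t %.2f'%s['time_s'],'jig mm',(1e3*R.T@(p[:2]-t)).round(1),'z %.1f'%(1e3*p[2]),'yaw err deg',np.degrees(np.arctan2(M[1,0],M[0,0])-th).round(2),'tilt',M[:2,2].round(3),'F jig',(R.T@f[:2]).round(1),f[2].round(1),'w',s['gripper_width'])
if __name__=='__main__': st()
E
python3 st.py
```

```text
time_s: 4.0
position: [0.2522, -0.5468, 0.2505]
tool_rot: [3.139, -0.103, -0.001]
contact_force: [-0.6, -1.5, -0.4]
gripper_width: 0.0121
grasp_force: 0.0
time_s: 4.5
position: [0.3815, -0.4342, 0.2503]
tool_rot: [-3.14, 0.099, -0.001]
contact_force: [-0.4, -1.0, 0.6]
gripper_width: 0.0004
grasp_force: 0.0
t 4.50 jig mm [-174.6 -373. ] z 250.3 yaw err deg 0.26 tilt [0.001 0.   ] F jig [-0.4 -1. ] 0.6 w 0.0003962707716872945
```

```bash

python3 -m jog '[{"slide":[0.25,-0.25,0],"delta_rot":[0,0,0],"hand":-1},{"slide":[0.5,-0.5,0],"delta_rot":[0,0,0],"hand":-1},{"slide":[0.75,-0.75,0.2],"delta_rot":[0,0,0],"hand":-1},{"slide":[1,-1,0.4],"delta_rot":[0,0,0],"hand":-1},{"slide":[1,-1,0.6],"delta_rot":[0,0,0],"hand":-1},{"slide":[1,-1,0.6],"delta_rot":[0,0,0],"hand":-1}]'
python3 -m jog '[{"slide":[0.2,-0.2,0],"delta_rot":[0,0,0],"hand":-1},{"slide":[0.4,-0.4,0.1],"delta_rot":[0,0,0],"hand":-1},{"slide":[0.6,-0.48,0.2],"delta_rot":[0,0,0],"hand":-1},{"slide":[0.6,-0.48,0.4],"delta_rot":[0,0,0],"hand":-1},{"slide":[0.6,-0.48,0.6],"delta_rot":[0,0,0],"hand":-1},{"slide":[0.6,-0.48,0.6],"delta_rot":[0,0,0],"hand":-1},{"slide":[0.6,-0.48,0.6],"delta_rot":[0,0,0],"hand":-1}]'
python3 st.py
```

```text
time_s: 5.0
position: [0.5065, -0.3203, 0.1724]
tool_rot: [-3.133, 0.1, 0.013]
contact_force: [-1.5, 0.7, -0.9]
gripper_width: -0.0001
grasp_force: 0.0
time_s: 5.58
position: [0.5807, -0.2751, 0.106]
tool_rot: [3.138, -0.114, -0.005]
contact_force: [1.1, -1.2, 0.6]
gripper_width: -0.0002
grasp_force: 0.0
t 5.58 jig mm [  13.4 -200.9] z 106.0 yaw err deg -0.3 tilt [-0.004 -0.002] F jig [ 1.2 -1.1] 0.6 w -0.00020491048343655542
```

```bash

python3 -m jog '[{"slide":[0.05,0,0.15],"delta_rot":[0,0,0],"hand":-1},{"slide":[0.05,0,0.3],"delta_rot":[0,0,0],"hand":-1},{"slide":[0.05,0,0.42],"delta_rot":[0,0,0],"hand":-1},{"slide":[0.05,0,0.5],"delta_rot":[0,0,0],"hand":-1},{"slide":[0.05,0,0.5],"delta_rot":[0,0,0],"hand":-1},{"slide":[0.05,0,0.5],"delta_rot":[0,0,0],"hand":-1}]'
python3 - <<'E'
from st import *
st(); snap('top','top1.png')
im=cv2.imread('pics/top1.png')[105:255,245:455]; cv2.imwrite('pics/top1c.png',cv2.resize(im,None,fx=3.8,fy=3.8,interpolation=cv2.INTER_CUBIC))
E
```

```text
time_s: 6.08
position: [0.5892, -0.2731, 0.0476]
tool_rot: [3.138, -0.109, 0.002]
contact_force: [0.8, 0.1, 0.5]
gripper_width: -0.0
grasp_force: 0.0
t 6.08 jig mm [  21.8 -198.3] z 47.6 yaw err deg -0.1 tilt [ 0.001 -0.001] F jig [0.7 0.2] 0.5 w -4.377039565290573e-05
```

View pics/top1c.png

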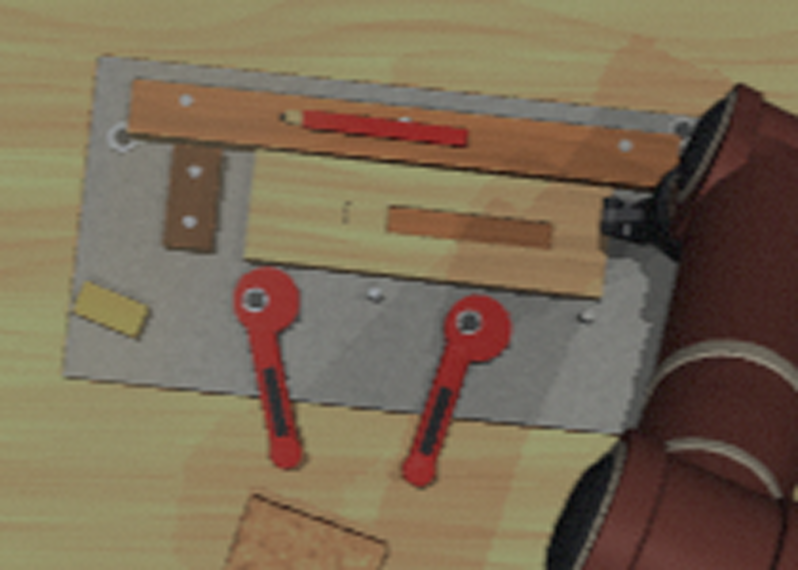

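The crop shows the shut fingers at (620,215), just off the blank's push end, and a gap of about 22 px between the stop (222) and the blank (245). The blank's right end sits slightly off the fence. I'll push in small steps.

```bash

python3 -m jog '[{"slide":[-0.02,-0.05,0.02],"delta_rot":[0,0,0],"hand":-1},{"slide":[-0.02,-0.1,0.02],"delta_rot":[0,0,0],"hand":-1},{"slide":[-0.02,-0.15,0.02],"delta_rot":[0,0,0],"hand":-1},{"slide":[-0.02,-0.2,0.02],"delta_rot":[0,0,0],"hand":-1},{"slide":[-0.02,-0.24,0.02],"delta_rot":[0,0,0],"hand":-1},{"slide":[-0.02,-0.27,0.02],"delta_rot":[0,0,0],"hand":-1},{"slide":[-0.02,-0.3,0.02],"delta_rot":[0,0,0],"hand":-1},{"slide":[-0.02,-0.33,0.02],"delta_rot":[0,0,0],"hand":-1},{"slide":[-0.02,-0.36,0.02],"delta_rot":[0,0,0],"hand":-1},{"slide":[-0.02,-0.38,0.02],"delta_rot":[0,0,0],"hand":-1},{"slide":[-0.02,-0.38,0.02],"delta_rot":[0,0,0],"hand":-1}]'
python3 st.py
python3 -m jog '[{"slide":[0,-0.01,0],"delta_rot":[0,0,0],"hand":-1},{"slide":[0,-0.02,0],"delta_rot":[0,0,0],"hand":-1},{"slide":[0,-0.03,0],"delta_rot":[0,0,0],"hand":-1},{"slide":[0,-0.03,0],"delta_rot":[0,0,0],"hand":-1}]'
python3 st.py
```

```text
time_s: 7.05
position: [0.5902, -0.2253, 0.0442]
tool_rot: [-3.14, 0.105, -0.001]
contact_force: [0.1, -1.7, 1.1]
gripper_width: 0.0002
grasp_force: 0.6
t 7.05 jig mm [  19.5 -150.5] z 44.2 yaw err deg 0.03 tilt [0.001 0.   ] F jig [ 0.2 -1.7] 1.1 w 0.00016995568513247913
time_s: 7.38
position: [0.5901, -0.2222, 0.044]
tool_rot: [-3.14, 0.106, -0.0]
contact_force: [0.9, -3.5, 1.5]
gripper_width: -0.0001
grasp_force: 1.3
t 7.38 jig mm [  19.2 -147.4] z 44.0 yaw err deg -0.0 tilt [0. 0.] F jig [ 1.1 -3.4] 1.5 w -0.00010076942896394364
```

```bash
for i in 1 2; do
python3 -m jog '[{"slide":[0,-0.01,0],"delta_rot":[0,0,0],"hand":-1},{"slide":[0,-0.02,0],"delta_rot":[0,0,0],"hand":-1},{"slide":[0,-0.02,0],"delta_rot":[0,0,0],"hand":-1}]' >/dev/null
python3 st.py; done
```

```text
t 7.63 jig mm [  19.2 -144.7] z 43.9 yaw err deg 0.01 tilt [-0.  0.] F jig [ 0.4 -2.6] 1.9 w 0.00029167678512084246
t 7.88 jig mm [  19.1 -143.7] z 44.0 yaw err deg -0.04 tilt [ 0.    -0.002] F jig [ 0.5 -4.7] 1.3 w 0.0006790135967514278
```

```bash
for i in 1 2 ; do
python3 -m jog '[{"slide":[0,-0.01,0],"delta_rot":[0,0,0],"hand":-1},{"slide":[0,-0.02,0],"delta_rot":[0,0,0],"hand":-1},{"slide":[0,-0.02,0],"delta_rot":[0,0,0],"hand":-1}]' >/dev/null
python3 st.py; done
python3 - <<'E'
from look import *
snap('top','top2.png');snap('scene','scene2.png')
a=cv2.imread('pics/top2.png')[105:255,245:455]; a=cv2.resize(a,(780,300),interpolation=cv2.INTER_CUBIC)
b=cv2.imread('pics/scene2.png')[160:300,170:400]; b=cv2.resize(b,(780,300),interpolation=cv2.INTER_CUBIC)
import numpy as np
cv2.imwrite('pics/c2.png',np.vstack([a,b]))
E
```

```text
t 8.13 jig mm [  18.9 -143.6] z 44.0 yaw err deg -0.11 tilt [ 0.    -0.005] F jig [ 0.4 -8.2] 0.6 w 5.519999062790868e-05
t 8.38 jig mm [  18.5 -143.4] z 44.1 yaw err deg -0.19 tilt [-0.    -0.007] F jig [ -0.6 -10.1] 0.4 w -4.0865216456194124e-05
```

View pics/c2.png

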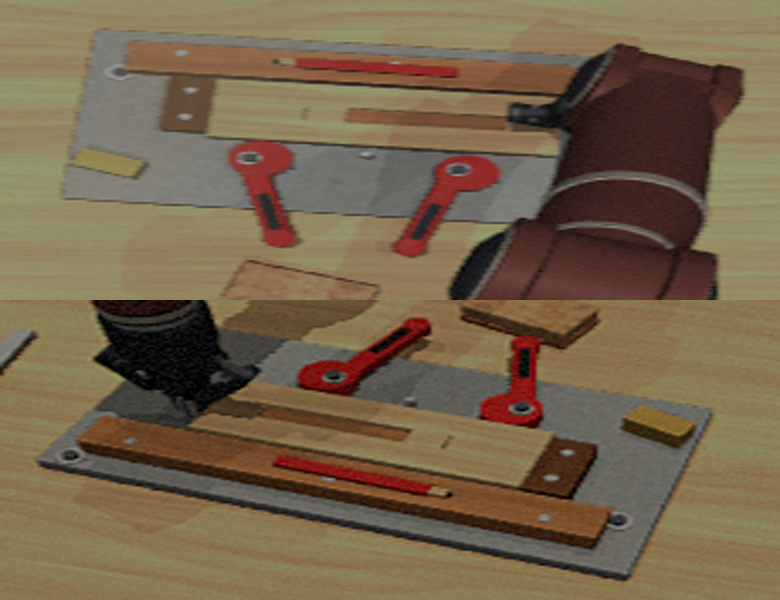

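The blank is against the stop: the top view shows no gap at (210,105), and the push force rises with no further motion. Next I'll work out the lever paths.

```bash

python3 -m jog '[{"slide":[0,0.1,0],"delta_rot":[0,0,0],"hand":-1},{"slide":[0,0.2,0],"delta_rot":[0,0,0],"hand":-1},{"slide":[0,0.25,-0.2],"delta_rot":[0,0,0],"hand":-1},{"slide":[0,0.25,-0.4],"delta_rot":[0,0,0],"hand":-1},{"slide":[0,0.25,-0.6],"delta_rot":[0,0,0],"hand":-1},{"slide":[0,0.25,-0.6],"delta_rot":[0,0,0],"hand":-1}]' >/dev/null
python3 - <<'E'
from st import *
st()
for a in np.arange(-.25,1.6,.13):
    s,c=np.sin(a),np.cos(a); w=10+11*abs(s)+14*abs(c)
    print(round(a,2),np.round([-100*c-w*s,-100*s+w*c],1), 'tool units',np.round(np.array([-100*c-w*s,100*s-w*c])/120,3))
E
```

```text
t 8.98 jig mm [  22.3 -167.6] z 120.6 yaw err deg 0.04 tilt [ 0.009 -0.   ] F jig [ 1.2 -0.3] 0.2 w 0.000165914180995538
-0.25 [-90.4  50.2] tool units [-0.753 -0.418]
-0.12 [-96.3  37. ] tool units [-0.802 -0.308]
0.01 [-100.2   23.1] tool units [-0.835 -0.193]
0.14 [-102.6   11.2] tool units [-0.855 -0.093]
0.27 [-103.4   -1.2] tool units [-0.862  0.01 ]
0.4 [-102.7  -13.9] tool units [-0.856  0.116]
0.53 [-100.3  -26.7] tool units [-0.835  0.223]
0.66 [-96.  -39.3] tool units [-0.8    0.328]
0.79 [-90.  -51.6] tool units [-0.75  0.43]
0.92 [-82.2 -63.1] tool units [-0.685  0.526]
1.05 [-72.8 -73.6] tool units [-0.606  0.613]
1.18 [-61.7 -82.7] tool units [-0.514  0.69 ]
1.31 [-49.2 -90.4] tool units [-0.41   0.753]
1.44 [-35.6 -96.2] tool units [-0.297  0.802]
1.57 [ -21.1 -100. ] tool units [-0.176  0.833]
```

```bash

python3 -m jog '[{"slide":[-0.2,-0.25,0],"delta_rot":[0,0,0],"hand":-1},{"slide":[-0.45,-0.5,0],"delta_rot":[0,0,0],"hand":-1},{"slide":[-0.7,-0.75,0],"delta_rot":[0,0,0],"hand":-1},{"slide":[-0.9,-1,0],"delta_rot":[0,0,0],"hand":-1},{"slide":[-0.9,-1,0],"delta_rot":[0,0,0],"hand":-1}]' >/dev/null
python3 -m jog '[{"slide":[-0.2,-0.2,0],"delta_rot":[0,0,0],"hand":-1},{"slide":[-0.4,-0.38,0],"delta_rot":[0,0,0],"hand":-1},{"slide":[-0.49,-0.45,0],"delta_rot":[0,0,0],"hand":-1},{"slide":[-0.49,-0.45,0],"delta_rot":[0,0,0],"hand":-1},{"slide":[-0.49,-0.45,0],"delta_rot":[0,0,0],"hand":-1},{"slide":[-0.49,-0.45,0],"delta_rot":[0,0,0],"hand":-1}]' >/dev/null
python3 st.py
```

```text
t 9.90 jig mm [-146.4    6. ] z 115.9 yaw err deg -0.01 tilt [0.001 0.   ] F jig [ 0.5 -0.1] 0.3 w 0.0001651097965859816
```

```bash

python3 -m jog '[{"slide":[0,0,0.2],"delta_rot":[0,0,0],"hand":-1},{"slide":[0,0,0.4],"delta_rot":[0,0,0],"hand":-1},{"slide":[0,0,0.52],"delta_rot":[0,0,0],"hand":-1},{"slide":[0,0,0.585],"delta_rot":[0,0,0],"hand":-1},{"slide":[0,0,0.585],"delta_rot":[0,0,0],"hand":-1},{"slide":[0,0,0.585],"delta_rot":[0,0,0],"hand":-1}]' >/dev/null
python3 st.py
python3 -m jog '[{"slide":[0.02,0.06,0],"delta_rot":[0,0,0],"hand":-1},{"slide":[0.03,0.13,0],"delta_rot":[0,0,0],"hand":-1},{"slide":[0.01,0.19,0],"delta_rot":[0,0,0],"hand":-1},{"slide":[-0.01,0.24,0],"delta_rot":[0,0,0],"hand":-1},{"slide":[-0.045,0.36,0],"delta_rot":[0,0,0],"hand":-1},{"slide":[-0.065,0.46,0],"delta_rot":[0,0,0],"hand":-1},{"slide":[-0.07,0.56,0],"delta_rot":[0,0,0],"hand":-1},{"slide":[-0.065,0.67,0],"delta_rot":[0,0,0],"hand":-1},{"slide":[-0.045,0.77,0],"delta_rot":[0,0,0],"hand":-1},{"slide":[-0.01,0.88,0],"delta_rot":[0,0,0],"hand":-1},{"slide":[0.04,0.98,0],"delta_rot":[0,0,0],"hand":-1},{"slide":[0.04,0.98,0],"delta_rot":[0,0,0],"hand":-1}]' >/dev/null
python3 st.py
python3 - <<'E'
from st import *
snap('top','top3.png');snap('scene','scene3.png')
a=cv2.imread('pics/top3.png')[105:255,245:455]; a=cv2.resize(a,(780,300),interpolation=cv2.INTER_CUBIC)
b=cv2.imread('pics/scene3.png')[160:300,170:400]; b=cv2.resize(b,(780,300),interpolation=cv2.INTER_CUBIC)
cv2.imwrite('pics/c3.png',np.vstack([a,b]))
E
```

```text
t 10.40 jig mm [-147.     5.7] z 45.6 yaw err deg -0.06 tilt [ 0. -0.] F jig [0.7 0.3] -0.2 w -0.0001860864564705852
t 11.40 jig mm [-141.9 -114.4] z 46.2 yaw err deg -0.23 tilt [ 0.002 -0.002] F jig [ 0.4 -0.8] -1.2 w -2.06960804718209e-05
```

View pics/c3.png

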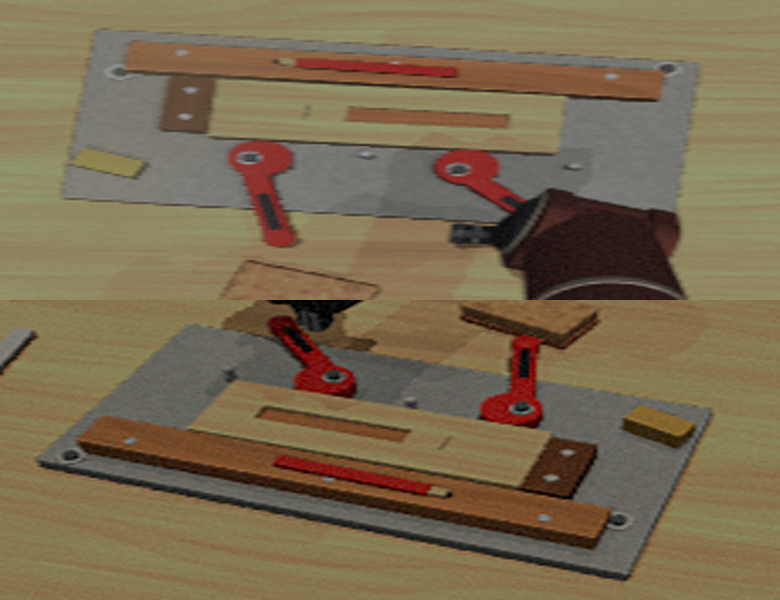

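The right lever has turned to about 0.8 rad, with the blank still at the stop. I'll carry on along the arc.

```bash

python3 -m jog '[{"slide":[0.03,0.05,0],"delta_rot":[0,0,0],"hand":-1},{"slide":[0.065,0.095,0],"delta_rot":[0,0,0],"hand":-1},{"slide":[0.1,0.14,0],"delta_rot":[0,0,0],"hand":-1},{"slide":[0.145,0.18,0],"delta_rot":[0,0,0],"hand":-1},{"slide":[0.19,0.22,0],"delta_rot":[0,0,0],"hand":-1},{"slide":[0.235,0.26,0],"delta_rot":[0,0,0],"hand":-1},{"slide":[0.29,0.29,0],"delta_rot":[0,0,0],"hand":-1},{"slide":[0.34,0.32,0],"delta_rot":[0,0,0],"hand":-1},{"slide":[0.4,0.35,0],"delta_rot":[0,0,0],"hand":-1},{"slide":[0.45,0.37,0],"delta_rot":[0,0,0],"hand":-1},{"slide":[0.52,0.38,0],"delta_rot":[0,0,0],"hand":-1},{"slide":[0.52,0.38,0],"delta_rot":[0,0,0],"hand":-1}]' >/dev/null
python3 st.py
python3 -m jog '[{"slide":[0.03,0,0],"delta_rot":[0,0,0],"hand":-1},{"slide":[0.05,0.01,0],"delta_rot":[0,0,0],"hand":-1},{"slide":[0.06,0.01,0],"delta_rot":[0,0,0],"hand":-1},{"slide":[0.06,0.01,0],"delta_rot":[0,0,0],"hand":-1}]' >/dev/null
python3 st.py
```

```text
t 12.50 jig mm [ -80.4 -157. ] z 45.3 yaw err deg 0.02 tilt [-0.002  0.001] F jig [-2.1  2.8] -0.6 w 0.00018497393478566915
t 12.83 jig mm [ -76.4 -157.7] z 45.2 yaw err deg -0.02 tilt [-0.007  0.002] F jig [-7.   2.8] 2.3 w 0.0002346631964648556
```

```bash
for i in 1 2 3; do
python3 -m jog '[{"slide":[0.015,0,0],"delta_rot":[0,0,0],"hand":-1},{"slide":[0.03,0,0],"delta_rot":[0,0,0],"hand":-1},{"slide":[0.03,0,0],"delta_rot":[0,0,0],"hand":-1}]' >/dev/null
python3 st.py; done
```

```text
t 13.08 jig mm [ -76.  -157.7] z 45.1 yaw err deg -0.07 tilt [-0.014  0.004] F jig [-12.2   3.3] 6.5 w -0.00011588324348256948
t 13.33 jig mm [ -75.8 -157.8] z 45.0 yaw err deg -0.12 tilt [-0.021  0.005] F jig [-16.1   3.2] 11.3 w -0.00017818150611708882
t 13.58 jig mm [ -75.7 -157.9] z 44.7 yaw err deg -0.17 tilt [-0.028  0.007] F jig [-20.9   4.8] 15.5 w -0.0001619674908981821
```

```bash

python3 -m jog '[{"slide":[-0.1,0,0],"delta_rot":[0,0,0],"hand":-1},{"slide":[-0.2,0,0],"delta_rot":[0,0,0],"hand":-1},{"slide":[-0.3,0,0],"delta_rot":[0,0,0],"hand":-1},{"slide":[-0.3,0,-0.2],"delta_rot":[0,0,0],"hand":-1},{"slide":[-0.3,0,-0.4],"delta_rot":[0,0,0],"hand":-1},{"slide":[-0.3,0,-0.55],"delta_rot":[0,0,0],"hand":-1},{"slide":[-0.3,0,-0.55],"delta_rot":[0,0,0],"hand":-1}]' >/dev/null
python3 -m jog '[{"slide":[-0.08,-0.25,0],"delta_rot":[0,0,0],"hand":-1},{"slide":[-0.16,-0.5,0],"delta_rot":[0,0,0],"hand":-1},{"slide":[-0.24,-0.75,0],"delta_rot":[0,0,0],"hand":-1},{"slide":[-0.32,-1,0],"delta_rot":[0,0,0],"hand":-1},{"slide":[-0.32,-1,0],"delta_rot":[0,0,0],"hand":-1}]' >/dev/null
python3 -m jog '[{"slide":[0,-0.25,0],"delta_rot":[0,0,0],"hand":-1},{"slide":[0,-0.5,0],"delta_rot":[0,0,0],"hand":-1},{"slide":[0,-0.75,0],"delta_rot":[0,0,0],"hand":-1},{"slide":[0,-1,0],"delta_rot":[0,0,0],"hand":-1},{"slide":[0,-1,0],"delta_rot":[0,0,0],"hand":-1},{"slide":[0,-1,0],"delta_rot":[0,0,0],"hand":-1}]' >/dev/null
python3 st.py
```

```text
t 15.08 jig mm [-135.1   83.5] z 111.8 yaw err deg 0.25 tilt [0.004 0.   ] F jig [ 0.6 -0.8] -0.2 w -0.00021977130901411953
```

```bash

python3 -m jog '[{"slide":[-0.07,-0.12,0],"delta_rot":[0,0,0],"hand":-1},{"slide":[-0.14,-0.24,0],"delta_rot":[0,0,0],"hand":-1},{"slide":[-0.14,-0.24,0],"delta_rot":[0,0,0],"hand":-1},{"slide":[-0.14,-0.24,0],"delta_rot":[0,0,0],"hand":-1}]' >/dev/null
python3 - <<'E'
from st import *
st()
snap('top','top4.png');snap('scene','scene4.png')
for n in ['left_tip','right_tip','blank_push_end','blank_stop_end','right_pivot']:
  for c in ('scene','top'):
    d=landmark_of(c,n)
    if d: print(n,c,(1e3*R.T@(np.array(d[0]['at'])[:2]-t)).round(1),d[0]['score'])
a=cv2.imread('pics/top4.png')[105:255,245:455]; a=cv2.resize(a,(780,300),interpolation=cv2.INTER_CUBIC)
b=cv2.imread('pics/scene4.png')[160:300,170:400]; b=cv2.resize(b,(780,300),interpolation=cv2.INTER_CUBIC)
cv2.imwrite('pics/c4.png',np.vstack([a,b]))
E
```

```text
t 15.42 jig mm [-152.7  109.6] z 111.8 yaw err deg -0.04 tilt [ 0.002 -0.001] F jig [-0.4 -0.4] 0.2 w -4.4268086181205974e-05
left_tip scene [-157.    63.3] 0.63
right_tip scene [ -58.9 -167. ] 0.83
right_tip top [ -57.3 -170.1] 0.67
blank_push_end scene [  14.4 -132.5] 0.9
blank_push_end top [  20.  -128.4] 0.85
blank_stop_end scene [ 24.7 129.1] 0.97
blank_stop_end top [ 24.3 122.3] 0.68
right_pivot scene [-55.2 -59.3] 0.7
```

View pics/c4.png

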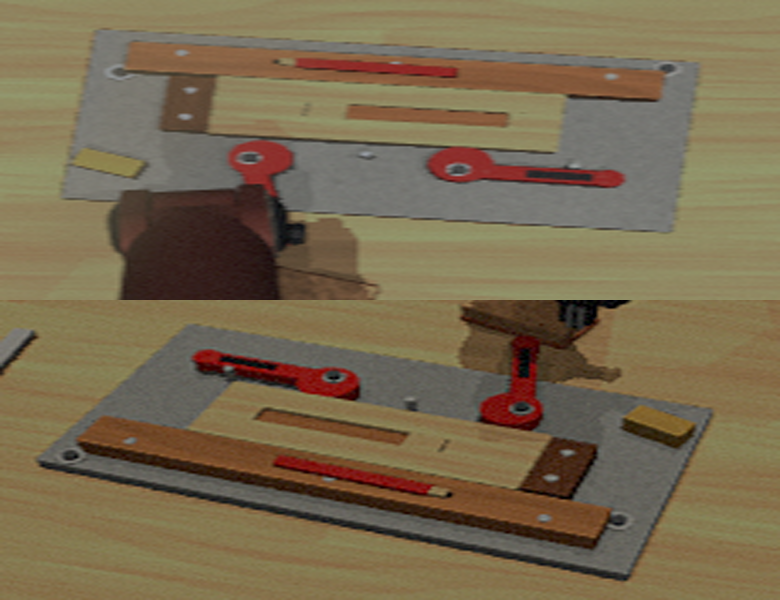

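The right lever lies on its pin at (573,165), parallel to the blank, and the blank is on the fence and at the stop. Now the left lever.

```bash

python3 -m jog '[{"slide":[0,0,0.2],"delta_rot":[0,0,0],"hand":-1},{"slide":[0,0,0.4],"delta_rot":[0,0,0],"hand":-1},{"slide":[0,0,0.5],"delta_rot":[0,0,0],"hand":-1},{"slide":[0,0,0.55],"delta_rot":[0,0,0],"hand":-1},{"slide":[0,0,0.55],"delta_rot":[0,0,0],"hand":-1},{"slide":[0,0,0.55],"delta_rot":[0,0,0],"hand":-1}]' >/dev/null
python3 st.py
python3 -m jog '[{"slide":[-0.01,0.06,0],"delta_rot":[0,0,0],"hand":-1},{"slide":[-0.02,0.13,0],"delta_rot":[0,0,0],"hand":-1},{"slide":[-0.015,0.18,0],"delta_rot":[0,0,0],"hand":-1},{"slide":[-0.013,0.24,0],"delta_rot":[0,0,0],"hand":-1},{"slide":[0.008,0.345,0],"delta_rot":[0,0,0],"hand":-1},{"slide":[0.043,0.45,0],"delta_rot":[0,0,0],"hand":-1},{"slide":[0.09,0.55,0],"delta_rot":[0,0,0],"hand":-1},{"slide":[0.155,0.65,0],"delta_rot":[0,0,0],"hand":-1},{"slide":[0.195,0.69,0],"delta_rot":[0,0,0],"hand":-1},{"slide":[0.24,0.735,0],"delta_rot":[0,0,0],"hand":-1},{"slide":[0.285,0.775,0],"delta_rot":[0,0,0],"hand":-1},{"slide":[0.33,0.81,0],"delta_rot":[0,0,0],"hand":-1}]' >/dev/null
python3 st.py
python3 -m jog '[{"slide":[0.055,0.03,0],"delta_rot":[0,0,0],"hand":-1},{"slide":[0.105,0.06,0],"delta_rot":[0,0,0],"hand":-1},{"slide":[0.16,0.09,0],"delta_rot":[0,0,0],"hand":-1},{"slide":[0.215,0.11,0],"delta_rot":[0,0,0],"hand":-1},{"slide":[0.27,0.12,0],"delta_rot":[0,0,0],"hand":-1},{"slide":[0.31,0.13,0],"delta_rot":[0,0,0],"hand":-1},{"slide":[0.33,0.13,0],"delta_rot":[0,0,0],"hand":-1},{"slide":[0.35,0.13,0],"delta_rot":[0,0,0],"hand":-1},{"slide":[0.35,0.13,0],"delta_rot":[0,0,0],"hand":-1}]' >/dev/null
python3 st.py
```

```text
t 16.52 jig mm [-153.4  110.6] z 45.9 yaw err deg 0.0 tilt [0. 0.] F jig [1.6 1. ] 0.4 w -3.170714925919813e-05
t 17.52 jig mm [-114.1   13.3] z 45.7 yaw err deg 0.02 tilt [-0.001  0.   ] F jig [-0.9  1.5] 0.5 w -0.0002852487084210511
t 18.27 jig mm [-73.3  -2.6] z 45.5 yaw err deg -0.02 tilt [-0.003 -0.   ] F jig [-4.1  0.2] 1.4 w -6.039070589920536e-05
```

```bash
for i in 1 2 3 4; do
python3 -m jog '[{"slide":[0.015,0,0],"delta_rot":[0,0,0],"hand":-1},{"slide":[0.03,0,0],"delta_rot":[0,0,0],"hand":-1},{"slide":[0.03,0,0],"delta_rot":[0,0,0],"hand":-1}]' >/dev/null
python3 st.py; done
```

```text
t 18.52 jig mm [-73.   -2.7] z 45.3 yaw err deg -0.04 tilt [-0.01  0.  ] F jig [-9.  -0.1] 5.5 w -0.0003291204132065183
t 18.77 jig mm [-72.8  -2.7] z 45.0 yaw err deg -0.04 tilt [-0.018  0.001] F jig [-13.9   1.1] 9.7 w -0.00010414242812206718
t 19.02 jig mm [-72.7  -2.7] z 44.7 yaw err deg -0.05 tilt [-0.025  0.001] F jig [-17.    0.4] 14.0 w 0.00019357526968911905
t 19.27 jig mm [-72.5  -2.7] z 44.3 yaw err deg -0.06 tilt [-0.033  0.002] F jig [-22.1   0.3] 16.7 w 0.00027897481863265735
```

The left lever is rigid against its pin. I'll retreat and check.

```bash

python3 -m jog '[{"slide":[-0.1,0,0],"delta_rot":[0,0,0],"hand":-1},{"slide":[-0.2,0,0],"delta_rot":[0,0,0],"hand":-1},{"slide":[-0.3,0,0],"delta_rot":[0,0,0],"hand":-1},{"slide":[-0.3,0,-0.2],"delta_rot":[0,0,0],"hand":-1},{"slide":[-0.3,0,-0.5],"delta_rot":[0,0,0],"hand":-1},{"slide":[-0.3,0,-0.8],"delta_rot":[0,0,0],"hand":-1},{"slide":[-0.3,0.3,-1],"delta_rot":[0,0,0],"hand":-1},{"slide":[-0.3,0.6,-1],"delta_rot":[0,0,0],"hand":-1},{"slide":[-0.3,1,-1],"delta_rot":[0,0,0],"hand":-1},{"slide":[-0.3,1,-1],"delta_rot":[0,0,0],"hand":-1}]' >/dev/null
python3 -m jog '[{"slide":[0,0.3,0],"delta_rot":[0,0,0],"hand":-1},{"slide":[0,0.6,0],"delta_rot":[0,0,0],"hand":-1},{"slide":[0,1,0],"delta_rot":[0,0,0],"hand":-1},{"slide":[0,1,0],"delta_rot":[0,0,0],"hand":-1},{"slide":[0,1,0],"delta_rot":[0,0,0],"hand":-1}]' >/dev/null
python3 - <<'E'
from st import *
st()
snap('top','top5.png');snap('scene','scene5.png')
for n in ['left_pivot','left_tip','right_pivot','right_tip','blank','blank_push_end','blank_stop_end','stop_face']:
  for c in ('scene','top'):
    d=landmark_of(c,n)
    if d: print(n,c,(1e3*R.T@(np.array(d[0]['at'])[:2]-t)).round(1),d[0]['score'])
a=cv2.imread('pics/top5.png')[105:255,245:455]; a=cv2.resize(a,(780,300),interpolation=cv2.INTER_CUBIC)
b=cv2.imread('pics/scene5.png')[160:300,170:400]; b=cv2.resize(b,(780,300),interpolation=cv2.INTER_CUBIC)
cv2.imwrite('pics/c5.png',np.vstack([a,b]))
E
```

```text
t 20.52 jig mm [ -93.6 -248.1] z 166.0 yaw err deg -0.47 tilt [ 0.003 -0.005] F jig [ 0.7 -0.1] -0.3 w 0.0003885635552118246
left_pivot scene [-48.9  96.8] 0.95
left_pivot top [-52.5  95.4] 0.71
left_tip scene [-48.2 -16.7] 0.8
left_tip top [-50.3 -13.7] 0.75
right_pivot scene [-53.8 -59.6] 0.85
right_pivot top [-54.4 -62.9] 0.88
right_tip scene [ -60.4 -168.4] 0.76
right_tip top [ -52.8 -175.1] 0.95
blank scene [22.  1.] 0.59
blank top [16.8  1.6] 0.67
blank_push_end scene [  14.7 -132.9] 0.8
blank_push_end top [  21.9 -129.6] 0.67
blank_stop_end scene [ 24.7 130.8] 0.96
stop_face scene [ 20.5 127.6] 0.94
stop_face top [ 20.6 130.3] 0.71
```

View pics/c5.png

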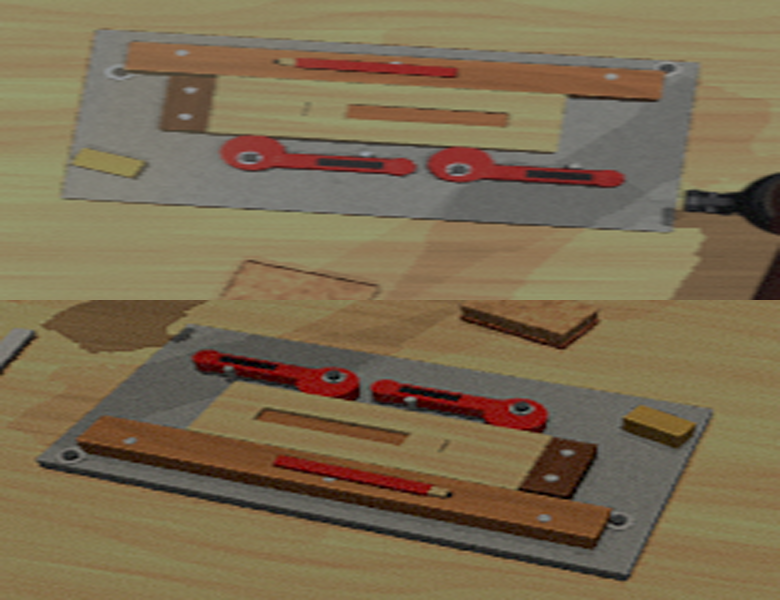

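Both levers lie parallel to the blank and against their pins (left pin at (366,153), right at (573,165)). The blank is tight to the fence and the stop, and nothing else has moved.

```bash
python3 -c "
from bench import bot
print(bot.finish_job())"
```

```text
the job is handed in; nothing more can be done
None
```

I handed the job in at about 21 s of the 67 s allowed: the blank is pushed up to the end stop, and both cam levers are home against their pins, clamping it to the fence. The other items on the bench look undisturbed in the last pictures.

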